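# Pin the locking bar of a parts chest

## Task

Lock the steel parts chest: swing its locking bar over the lid until it stops in the clevis at the end of the chest, so that the holes line up, then take the long pin with the straight cylindrical grip from the stand and put it down through the clevis and the eye of the bar until its flange rests on the clevis. Leave it pinned and let go.

Things in the scene. Friction and masses are not known exactly. Their poses are not given: they have to be found in the camera images.
- lock_bar (a joint): Flat steel bar, 30 mm wide, 8 mm thick, level above the grey chest's lid on an upright hinge. Rad: 0 = home, at its stop in the clevis, holes in line; grows as the bar swings out towards the robot (clockwise from above); starts at 0.4 to 0.8. Light friction (1 N at the post) holds it where it is left. Its eye, a 50 mm square plate with a 30 mm hole, is 270 mm from the hinge axis.
- bar_post (a point): Centre of the black upright post for moving the bar: a cylinder 20 mm in diameter, 52 mm tall, standing on the bar. The point is half-way up it, 26 mm above the bar's top face and 140 mm from the hinge axis. y points along the bar from eye to hinge, z up.
- clevis_hole (a point): Centre of the 30 mm hole in the fixed clevis on the chest's end, on the top plate's top face, 136 mm above the table. z up; y along the chest to the bar's hinge axis, 270 mm away. Two level plates, 56 mm square, 8 mm thick, 20 mm apart, holes in line; closed on its +x side, open on -x, where the bar's eye swings in. Free down to the table. At home the post's centre is at y +130, z +12 mm.
- pin_grip (a point): Centre of the locking pin's grip, a steel cylinder 24 mm in diameter, 50 mm tall; below it a 44 mm flange (underside 31 mm below the point) and a 14 mm shank, tip 126 mm below. 0.25 kg. It hangs upright in an aluminium stand, 125 mm high; at first x runs along its row of three holes 80 mm apart. The others hold wrong, short pins with a ball and a T head; the order varies.
Not all that is in view belongs to the job. What is shaped like the part that bears pin_grip but blue or pink is not meant.

How it is judged (in metres and radians):
On the way:
1. the bar is swung home into the clevis (value of joint lock_bar below 0.07 rad), for 0.2 s.
At the end, for the whole second after the job is handed in: The bar is home (within 0.07 rad of its stop) and the locking pin stands through the clevis and the bar's eye: its grip is within 15 mm of the hole's axis, within 10 degrees of upright, and its flange rests on the clevis (within 7 mm) (value of joint lock_bar below 0.07 rad and horizontal distance between pin_grip and clevis_hole below 0.015 m and z of pin_grip in the frame of clevis_hole between 0.024 and 0.038 m and angle between pin_grip's own z axis and vertical below 0.18 rad); the robot touches nothing.
It also fails if it takes over 54 s, if anything falls off the work surface, if the arm or the gripper's body presses on something with over 40 N, if the wrist force passes 120 N, or if a joint passes its speed limit or range.

## Robot

A 6-joint arm with a two-finger parallel gripper is mounted at the origin on the work surface. World frame = base frame: x ahead of the robot, y to its left, z up, the work surface at z = 0. Lengths are in mm, angles in rad, forces in N, time in s.
With the tool pointing down it reaches from about 275 to 750 mm from the base axis. Payload 10.2 kg.
Tool frame: the origin (TCP) lies at the very end of the fingers, on their centre line; the grasp point (between the pads) lies 19 mm behind it; x points along the fingers, y is the direction in which the jaws open and shut, and the axes are right-handed (so a half turn about x gives the same grasp; the last joint's range is limited). The gripper opens to 85 mm and grips with 20 to 120 N. Pads are 22 mm wide; open, the fingers measure 114 mm over their backs; the gripper's body (76 mm by 85 mm) begins 54 mm behind the grasp point. The pads swing forward as they close: fully open they stand 13 mm farther back than shut.
Start: joints at [-1.457, 0.313, 1.498, -0, 1.331, -0.223], TCP at [173.483, -495.515, 231.294] pointing down, gripper open.
Joint ranges: [-2.94, 2.94], [-0.97, 2.17], [0.19, 2.56], [-1.23, 4.37], [0.02, 3.11], [-2.88, 2.88]. Speed limits (rad/s): [2.39, 2.39, 3.01, 3.14, 3.14, 3.14].

## Interface

Orientations are given as a unit quaternion [w, x, y, z].
In Python, from rig import ctrl, viewer, order gives the robot as it stands. The module is installed in compiled form; this text tells all that it offers.
- The arm moves only by the tool carry_out, never from a script. Its argument "deltas" is a list of rows, each a list of 7 numbers: the gripper command: -1 is fully open, 1 is shut, values between are in proportion, then the shift along the tool's x, y, z in mm, then the turn, a rotation vector about the tool's x, y, z in degrees. A call has exactly 5 rows; each row is the pose to reach, as a shift and turn from the pose commanded when the call began, along the tool's axes at that moment; what a row does not reach only later rows make up. A row lasts 1/8 s, in which the tool goes at most 62.5 mm and 10.7 degrees, less where a joint would pass 70% of its speed; a pose out of reach is approached as far as the arm can. A call with a gripper value outside its range is refused whole. The fingers move at their own pace and stop on an object; "newtons" is the grip in N (left out, the last holds). Time passes only in rows, so rows that repeat a pose let the fingers close, or fill a call up. It gives the time, the measured TCP pose, the force and the opening at its end, in the units of the state.
- ctrl.sense(): the state, without advancing time (a new reading comes with each control period).
- viewer.capture(name): name is "scene" or "top" or "wrist"; returns the picture (480x640x3 uint8, red, green, blue); there is no depth.
- viewer.calibration(name): a dict with "fx", "fy", "cx", "cy" (pixels), "xyz" and "attitude" of the camera in the world; the wrist camera has in their place "T_tool_cam" (4x4, takes a point from camera to tool coordinates, whose origin is the TCP and whose axes are the tool frame's). Camera axes: x right, y down, z forward; pixel columns grow to the right and rows downward; lengths in mm; the calibration is good to about 2 mm. The wrist camera is an equidistant fisheye: a pixel r from the principal point sees the ray r / f radians off the axis. A picture is of the moment at which its call begins: read the wrist's pose just before it. calibration takes no time and is no camera call.
- order.finish_job(): hands the job in, once; it reports no verdict.
The state is a dict: "time_s": time; "joints": joint angles; "dq": joint speeds; "tau": joint torques, N m; "eef_pos": TCP position; "ee_rot": TCP orientation; "force": force on the tool from outside, world axes, zero at the start; "wrist_torque": the same for the moment, N m; "grip_width": opening from 0.0 (shut) to 1.0 (fully open).
Only numpy, scipy, OpenCV 4.12 (cv2) and the standard library are available. Lean on these libraries where they do the work, as an engineer would, in place of code of your own. Each camera call takes 0.05 s, during which the arm holds its last target. There are 200 camera calls.

## Working session

There is one attempt and no reset: what is moved stays moved. The work goes in short steps, Python scripts to look and compute and a tool call to move; the robot and the scene stay as the last step left them, time stands still between calls to the robot, and variables do not carry over. Pictures are saved under pics/ and viewed, about 8 in all and at most 12, crops included, and the job is handed in when it is done.

Besides the shell and the picture viewer there is one more tool, called after "Call:" by a JSON object that holds its "api" and its "payload". carry_out: Moves the arm, as the interface text tells. Its arguments: {"type":"object","properties":{"deltas":{"type":"array"},"newtons":{"type":"number"}},"required":["deltas"]}

```bash
mkdir -p pics; python3 - <<'E'
from rig import ctrl,viewer
import cv2
for n in("scene","top","wrist"):
    c=viewer.calibration(n);print(n,c)
s=ctrl.sense();print(s)
for n in("scene","top","wrist"):
    cv2.imwrite(f"pics/{n}0.png",viewer.capture(n)[:,:,::-1])
E
```

```text
scene {'fx': 505.0183951624462, 'fy': 505.0183951624462, 'cx': 311.8825120872444, 'cy': 244.63369675173195, 'xyz': array([1281.53636629,  423.2926713 ,  710.39805402]), 'attitude': array([-0.24251281,  0.44748383,  0.74799526, -0.42596814])}
top {'fx': 528.5475835690081, 'fy': 528.5475835690081, 'cx': 322.1425145942123, 'cy': 241.63880799133992, 'xyz': array([ 434.57742406,  -17.35599671, 1130.91524911]), 'attitude': array([ 0.02291724, -0.69723104,  0.71631778, -0.01524853])}
wrist {'fx': 371.64829954431775, 'fy': 371.64829954431775, 'cx': 326.8413796857929, 'cy': 240.82730660769346, 'T_tool_cam': array([[-9.62806786e-04, -3.17775009e-01,  9.48165659e-01,
        -1.43466263e+02],
       [ 9.99999463e-01,  5.83281701e-05,  1.03498950e-03,
        -1.22149387e+00],
       [-3.84198566e-04,  9.48166146e-01,  3.17774782e-01,
        -8.09689876e+01],
       [ 0.00000000e+00,  0.00000000e+00,  0.00000000e+00,
         1.00000000e+00]])}
{'time_s': 0.0, 'joints': array([-1.45741250e+00,  3.13441668e-01,  1.49843641e+00, -1.82703588e-05,
        1.33100402e+00, -2.23424461e-01]), 'dq': array([-0.0009361 , -0.00047798, -0.00180576, -0.00105688,  0.00036037,
        0.00054392]), 'tau': array([ 1.15011466e-03, -4.12270117e+01, -2.59739023e+01, -1.26721047e-04,
        4.15276852e-03, -1.14782492e-05]), 'eef_pos': array([ 173.44207642, -495.24842536,  230.73959382]), 'ee_rot': array([ 0.11806361,  0.6971221 ,  0.1189747 , -0.69708449]), 'force': array([-0.37624866, -0.91643776,  0.68994835]), 'wrist_torque': array([0.02488174, 0.00620089, 0.00570849]), 'grip_width': 1.0008186082313208}
```

View pics/scene0.png

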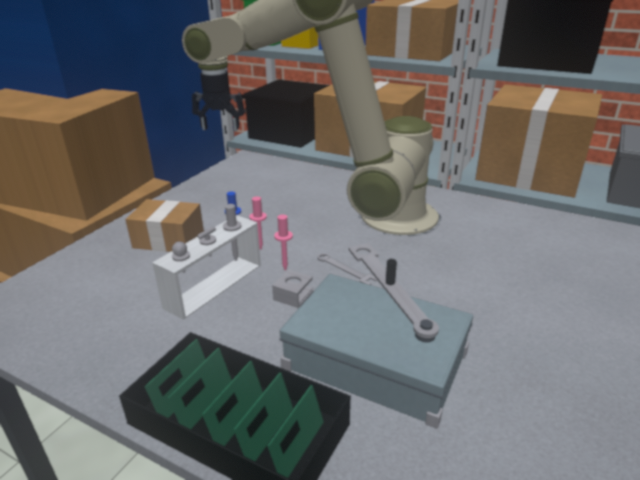

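View pics/top0.png

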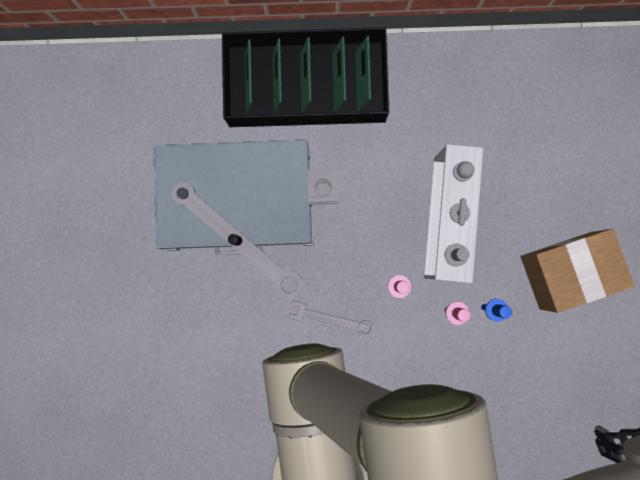

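Scene view: steel pins in the stand are a ball (180,250), a T (207,236) and a straight cylinder (230,216). The pink pins are at (257,208) and (283,227), the blue one at (232,200). Top view: cylinder pin (457,254), ball (465,170), T (460,210), pinks (400,286) and (458,313), blue (497,310). The bar's hinge is at (183,193), its post at (235,239) and its eye at (290,285). The clevis is at (322,187). My choice is the steel cylinder at top (457,254).

```bash
cat > h.py <<'E'
import numpy as np,cv2
from scipy.spatial.transform import Rotation as R
from rig import ctrl,viewer
q=lambda a:R.from_quat(np.roll(np.array(a),-1)).as_matrix()
def ray(n,u,v,s=None):
    c=viewer.calibration(n)
    x=np.array([(u-c['cx'])/c['fx'],(v-c['cy'])/c['fy']])
    if n!='wrist':
        d=q(c['attitude'])@np.r_[x,1];return np.array(c['xyz']),d/np.linalg.norm(d)
    r=np.linalg.norm(x);d=np.r_[x/max(r,1e-9)*np.sin(r),np.cos(r)]
    T=c['T_tool_cam'];Rt=q(s['ee_rot'])
    return np.array(s['eef_pos'])+Rt@T[:3,3],Rt@T[:3,:3]@d
def plane(r,z): o,d=r;return o+d*(z-o[2])/d[2]
def tri(*rs):
    A=np.zeros((3,3));b=np.zeros(3)
    for o,d in rs:
        P=np.eye(3)-np.outer(d,d);A+=P;b+=P@o
    p=np.linalg.solve(A,b);return p,[np.linalg.norm(np.cross(p-o,d)) for o,d in rs]
def proj(n,p,s=None):
    c=viewer.calibration(n)
    if n!='wrist':
        k=q(c['attitude']).T@(np.array(p)-c['xyz']);return c['cx']+c['fx']*k[0]/k[2],c['cy']+c['fy']*k[1]/k[2]
    T=c['T_tool_cam'];k=T[:3,:3].T@(q(s['ee_rot']).T@(np.array(p)-s['eef_pos'])-T[:3,3])
    h=np.hypot(k[0],k[1]);r=np.arctan2(h,k[2])*c['fx'];return c['cx']+r*k[0]/h,c['cy']+r*k[1]/h
E
python3 - <<'E'
from h import *
np.set_printoptions(precision=1,suppress=True)
for nm,uv,z in [("hinge",(183,193),125),("posttop",(235,239),174),("eye",(290,285),122),("clevis",(322,187),136),("griptop",(460,254),181),("balltop",(465,170),170),("flange",(455,256),131)]:
    print(nm,plane(ray("top",*uv),z))
print(tri(ray("top",460,254),ray("scene",230,207)),'griptop tri')
print(tri(ray("top",235,238),ray("scene",391,262)),'posttop tri')
print(tri(ray("top",322,187),ray("scene",292,283)),'clevis tri')
print(q(ctrl.sense()['ee_rot']))
a=cv2.imread('pics/scene0.png')[180:345,140:460];cv2.imwrite('pics/c1.png',cv2.resize(a,None,fx=2.5,fy=2.5,interpolation=cv2.INTER_CUBIC))
E
```

```text
hinge [589.9 257.6 125. ]
posttop [495.5 150.5 174. ]
eye [408.2  56.3 122. ]
clevis [592.2  -9.8 136. ]
griptop [ 457.1 -254.1  181. ]
balltop [ 610.6 -272.2  170. ]
flange [ 454.8 -257.1  131. ]
(array([ 458.1, -256.3,  178.2]), [np.float64(1.702844232497085), np.float64(1.7028442324969137)]) griptop tri
(array([496.8, 152.9, 170.8]), [np.float64(1.968460740277659), np.float64(1.9684607402777385)]) posttop tri
(array([593.9, -10.7, 129. ]), [np.float64(1.1230652947178072), np.float64(1.1230652947177957)]) clevis tri
[[-0.   0.3 -0.9]
 [ 0.  -0.9 -0.3]
 [-1.  -0.  -0. ]]
```

View pics/c1.png

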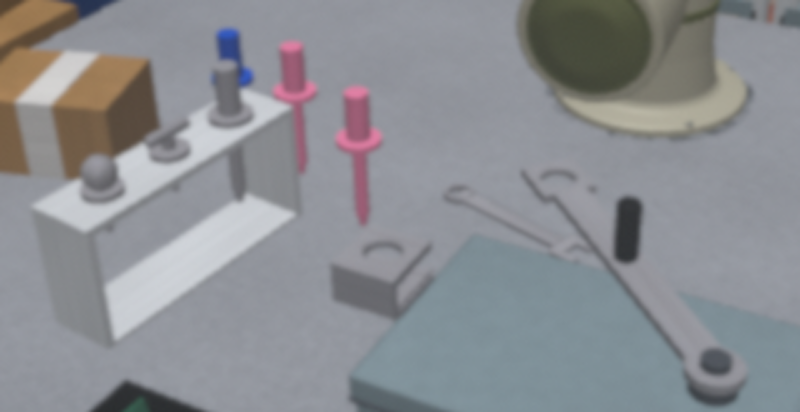

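The crop confirms the choice: the long steel cylinder pin is at crop (227,90). The blue pin stands just behind it, and the two pinks stand free. Bar first.

```bash
cat >> h.py <<'E'
def go(p,yaw,tol=True):
    s=ctrl.sense();Rt=q(s['ee_rot']);a=np.radians(yaw)
    x=np.array([0,0,-1.]);y=np.array([np.cos(a),np.sin(a),0]);Rg=np.c_[x,y,np.cross(x,y)]
    print('t',round(s['time_s'],2),'at',np.round(s['eef_pos'],1),'yaw',round(np.degrees(np.arctan2(Rt[1,1],Rt[0,1])),1),
     'shift',np.round(Rt.T@(np.array(p)-s['eef_pos']),1),'turn',np.round(np.degrees(R.from_matrix(Rt.T@Rg).as_rotvec()),1))
E
python3 -c "
from h import *
go([496,152,231],-42)"
```

```text
t 0.15 at [ 173.5 -495.3  230.9] yaw -70.7 shift [ 4.000e-01 -5.044e+02 -5.183e+02] turn [-28.7  -0.    0.1]
```

Call:
{"api": "carry_out", "payload": {"deltas": [[-1, 0, -504, -518, -29, 0, 0], [-1, 0, -504, -518, -29, 0, 0], [-1, 0, -504, -518, -29, 0, 0], [-1, 0, -504, -518, -29, 0, 0], [-1, 0, -504, -518, -29, 0, 0]]}}

```text
time_s: 0.78
eef_pos: [313.3, -213.9, 231.3]
ee_rot: [0.289, 0.645, 0.289, -0.645]
force: [0.8, 0.1, -0.1]
grip_width: 1.003
```

```bash
python3 -c "
from h import *
go([496,152,231],-42)"
```

```text
t 0.78 at [ 313.3 -213.9  231.3] yaw -41.7 shift [ 3.000e-01 -1.073e+02 -3.947e+02] turn [ 0.3 -0.  -0. ]
```

Call:
{"api": "carry_out", "payload": {"deltas": [[-1, 0, -107, -395, 0, 0, 0], [-1, 0, -107, -395, 0, 0, 0], [-1, 0, -107, -395, 0, 0, 0], [-1, 0, -107, -395, 0, 0, 0], [-1, 0, -107, -395, 0, 0, 0]]}}

```text
time_s: 1.4
eef_pos: [453.1, 65.9, 231.3]
ee_rot: [0.289, 0.645, 0.289, -0.645]
force: [0.3, -0.8, 1.2]
grip_width: 0.999
```

```bash
python3 -c "
from h import *
go([496,152,205],-42)
s=ctrl.sense()
cv2.imwrite('pics/w1.png',viewer.capture('wrist')[:,:,::-1])
for z in (174,): print(proj('wrist',[496,152,z],s))
for p in ([592,-10,136],[590,258,125],[408,56,122]): print(proj('wrist',p,s))
"
```

```text
t 1.4 at [453.1  65.9 231.3] yaw -41.7 shift [ 26.3 -25.2 -92.9] turn [ 0.3 -0.  -0. ]
(np.float64(281.6298256042068), np.float64(100.4362580843241))
(np.float64(538.6134478363274), np.float64(196.6396649151673))
(np.float64(291.8199373201236), np.float64(-82.79054039516217))
(np.float64(292.32471952650127), np.float64(283.90278299760286))
```

View pics/w1.png

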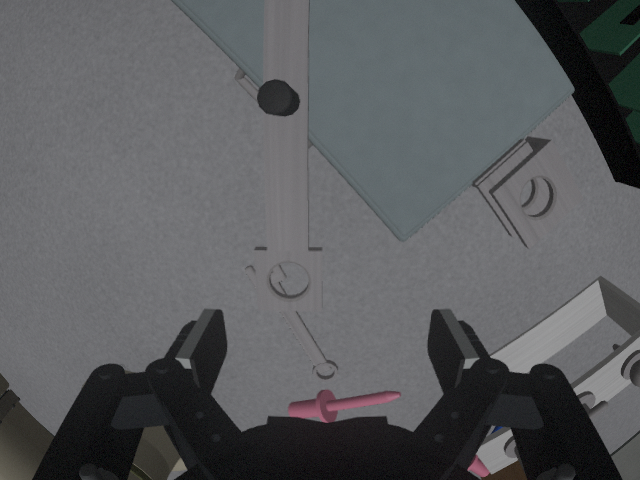

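Wrist view: post at (278,97), eye (290,279) and clevis hole (538,196). The prediction for the clevis was (539,197), so they agree. Moving over the post and then down.

Call:
{"api": "carry_out", "payload": {"deltas": [[-1, 0, -25, -93, 0, 0, 0], [-1, 0, -25, -93, 0, 0, 0], [-1, 50, -25, -93, 0, 0, 0], [-1, 100, -25, -93, 0, 0, 0], [-1, 100, -25, -93, 0, 0, 0]]}}

```text
time_s: 2.08
eef_pos: [493.9, 149.6, 128.7]
ee_rot: [-0.288, -0.643, -0.29, 0.648]
force: [0.7, 0.0, 0.6]
grip_width: 1.0
```

Call:
{"api": "carry_out", "payload": {"deltas": [[0, 0, 0, 0, 0, 0, 0], [0, 0, 0, 0, 0, 0, 0], [0, 0, 0, 0, 0, 0, 0], [0, 0, 0, 0, 0, 0, 0], [0, 0, 0, 0, 0, 0, 0]], "newtons": 20}}

```text
time_s: 2.7
eef_pos: [495.8, 149.8, 131.5]
ee_rot: [0.289, 0.645, 0.289, -0.645]
force: [0.2, -0.6, 0.3]
grip_width: 0.499
```

```bash
python3 - <<'E'
from h import *
H=np.array([591,258.]);H0=np.array([592,-10.])-H;L=140
d0=H0/np.linalg.norm(H0)
for t in (.55,.37,.18,0,-.03):
    c,s=np.cos(-t),np.sin(-t);d=np.array([c*d0[0]-s*d0[1],s*d0[0]+c*d0[1]])
    p=H+L*d;tang=np.array([-d[1],d[0]]);yaw=np.degrees(np.arctan2(tang[1],tang[0]))
    print(t,p,yaw);go([*p,130],yaw)
E
```

```text
0.55 [518.26964289 138.37435411] -31.298889502318165
t 2.7 at [495.8 149.8 131.5] yaw -41.7 shift [ 1.5 24.4 -6.4] turn [-10.4  -0.   -0. ]
0.37 [540.86122524 127.28617799] -20.985649189963343
t 2.7 at [495.8 149.8 131.5] yaw -41.7 shift [  1.5  48.6 -13.2] turn [-20.7  -0.   -0. ]
0.18 [566.44997882 120.1693196 ] -10.099451082477701
t 2.7 at [495.8 149.8 131.5] yaw -41.7 shift [  1.5  72.5 -24.9] turn [-31.6  -0.   -0. ]
0 [591.52238442 118.00097459] 0.21378922987711654
t 2.7 at [495.8 149.8 131.5] yaw -41.7 shift [  1.5  92.6 -40. ] turn [-41.9  -0.   -0. ]
-0.03 [595.72149016 118.07963861] 1.932662615269586
t 2.7 at [495.8 149.8 131.5] yaw -41.7 shift [  1.5  95.7 -42.8] turn [-43.6  -0.   -0. ]
```

Call:
{"api": "carry_out", "payload": {"deltas": [[0, 0, 12, -3, -5, 0, 0], [0, 0, 24, -6, -10, 0, 0], [0, 0, 36, -10, -16, 0, 0], [0, 0, 49, -13, -21, 0, 0], [0, 0, 61, -19, -26, 0, 0]]}}

```text
time_s: 3.32
eef_pos: [554.0, 123.1, 131.2]
ee_rot: [-0.428, -0.563, -0.428, 0.563]
force: [-1.8, -0.0, 0.5]
grip_width: 0.5
```

```bash
python3 - <<'E'
from h import *
for x,y,w in ((579,118.5,-5),(591.5,118,0),(599,118,0)): go([x,y,130],w)
E
```

```text
t 3.33 at [554.  123.1 131.2] yaw -15.5 shift [ 1.2 25.3 -2.2] turn [-10.5   0.    0.1]
t 3.33 at [554.  123.1 131.2] yaw -15.5 shift [ 1.2 37.5 -5.1] turn [-15.5   0.    0.1]
t 3.33 at [554.  123.1 131.2] yaw -15.5 shift [ 1.1 44.7 -7.1] turn [-15.5   0.    0.1]
```

Call:
{"api": "carry_out", "payload": {"deltas": [[0, 0, 10, 0, -4, 0, 0], [0, 0, 20, -2, -8, 0, 0], [0, 0, 30, -3, -12, 0, 0], [0, 0, 38, -5, -15, 0, 0], [0, 0, 42, -6, -15, 0, 0]]}}

```text
time_s: 3.95
eef_pos: [596.1, 117.7, 131.1]
ee_rot: [-0.497, -0.503, -0.497, 0.503]
force: [-2.1, -1.2, 0.5]
grip_width: 0.502
```

Call:
{"api": "carry_out", "payload": {"deltas": [[0, 0, 1, 0, 0, 0, 0], [0, 0, 2, 0, 0, 0, 0], [0, 0, 3, 0, 0, 0, 0], [0, 0, 4, 0, 0, 0, 0], [0, 0, 4, 0, 0, 0, 0]]}}

```text
time_s: 4.58
eef_pos: [600.1, 117.8, 131.4]
ee_rot: [0.497, 0.503, 0.497, -0.503]
force: [-0.4, -0.1, -0.5]
grip_width: 0.499
```

Call:
{"api": "carry_out", "payload": {"deltas": [[0, 0, 1, 0, 0, 0, 0], [0, 0, 2, 0, 0, 0, 0], [0, 0, 3, 0, 0, 0, 0], [0, 0, 4, 0, 0, 0, 0], [0, 0, 4, 0, 0, 0, 0]]}}

```text
time_s: 5.2
eef_pos: [602.2, 117.7, 131.2]
ee_rot: [-0.496, -0.502, -0.498, 0.504]
force: [-11.5, -1.9, 5.5]
grip_width: 0.5
```

```bash
python3 -c "
from h import *
s=ctrl.sense()
a=viewer.capture('wrist')[:,:,::-1];b=viewer.capture('scene')[:,:,::-1]
cv2.imwrite('pics/w2.png',cv2.resize(np.hstack([a,b]),None,fx=.62,fy=.62,interpolation=cv2.INTER_AREA))
cv2.imwrite('pics/w2f.png',a)
"
```

```text
(no output)
```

View pics/w2.png

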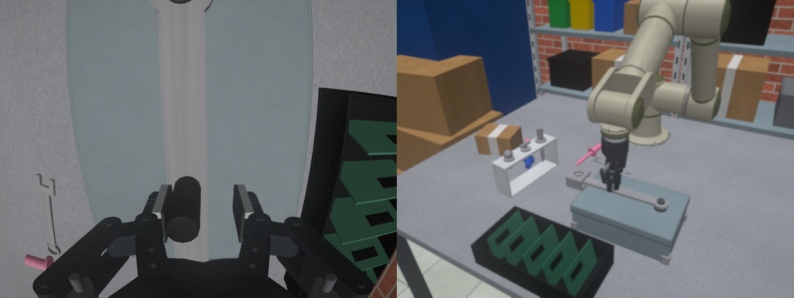

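Contact at 11.5 N means the bar is at its stop. A pink and the blue decoy pin are now lying down. Pushing finger off, then up.

Call:
{"api": "carry_out", "payload": {"deltas": [[0, 0, -11, 0, 0, 0, 0], [-1, 0, -11, 0, 0, 0, 0], [-1, -40, -11, 0, 0, 0, 0], [-1, -100, -11, 0, 0, 0, 0], [-1, -130, -11, 0, 0, 0, 0]]}}

```text
time_s: 5.92
eef_pos: [594.0, 117.9, 264.9]
ee_rot: [0.498, 0.504, 0.496, -0.502]
force: [-0.1, -0.3, -0.5]
grip_width: 0.998
```

```bash
python3 -c "
from h import *
go([456,-150,270],-30)"
```

```text
t 5.92 at [594.  117.9 264.9] yaw -0.7 shift [  -5.8 -134.7  269.6] turn [29.3 -0.1 -0.3]
```

Call:
{"api": "carry_out", "payload": {"deltas": [[-1, 0, -75, 195, 50, 0, 0], [-1, 0, -75, 195, 50, 0, 0], [-1, 0, -75, 195, 50, 0, 0], [-1, 0, -75, 195, 50, 0, 0], [-1, 0, -75, 195, 50, 0, 0]]}}

```text
time_s: 6.55
eef_pos: [515.6, -78.0, 261.7]
ee_rot: [0.235, 0.667, 0.235, -0.667]
force: [-0.2, -0.7, -0.5]
grip_width: 0.998
```

```bash
python3 -c "
from h import *
go([457,-255,265],-97)
a=viewer.capture('top')[:,:,::-1];cv2.imwrite('pics/top1.png',a)"
```

```text
t 6.55 at [515.6 -78.  261.7] yaw -51.1 shift [ -3.3 101.1 156.7] turn [45.9 -0.  -0. ]
```

Call:
{"api": "carry_out", "payload": {"deltas": [[-1, -3, 101, 157, 46, 0, 0], [-1, -3, 101, 157, 46, 0, 0], [-1, -3, 101, 157, 46, 0, 0], [-1, -3, 101, 157, 46, 0, 0], [-1, -3, 101, 157, 46, 0, 0]]}}

```text
time_s: 7.22
eef_pos: [458.2, -254.7, 264.3]
ee_rot: [-0.042, 0.706, -0.042, -0.706]
force: [-0.0, 0.6, 0.1]
grip_width: 0.999
```

```bash
python3 -c "
from h import *
go([457,-255,139],-97)
s=ctrl.sense()
a=viewer.capture('wrist')[:,:,::-1];cv2.imwrite('pics/w3f.png',a)
print(proj('wrist',[457,-255,181],s),proj('wrist',[457,-255,131],s))
t=cv2.imread('pics/top1.png')[130:370,140:560]
t=cv2.resize(t,(560,320));a2=cv2.resize(a,(427,320))
cv2.imwrite('pics/w3.png',np.vstack([cv2.resize(t,(420,240)),cv2.resize(a,(420,315))]) )
"
```

```text
t 7.22 at [ 458.2 -254.7  264.3] yaw -96.8 shift [125.3   0.5   1.2] turn [ 0.2 -0.  -0. ]
(np.float64(328.40690154041357), np.float64(249.24702184019705)) (np.float64(328.06975402875224), np.float64(227.45380471499985))
```

View pics/w3.png

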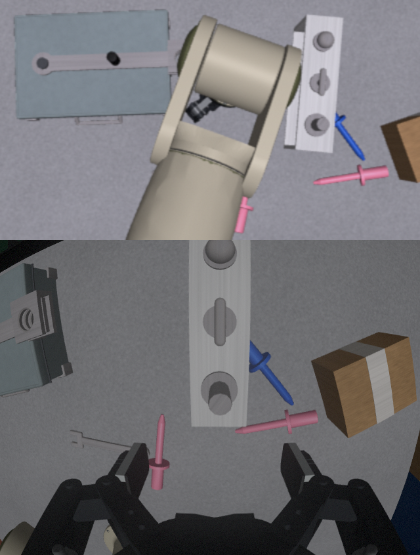

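Wrist view (full-image pixels): cylinder top at about (335,248), with the T at (335,120) and the ball at (335,20). The blue and pink decoys lie on the table, clear of the grasp. Now the pin top measured precisely.

```bash
python3 -c "
from h import *
a=cv2.imread('pics/w3f.png');c=a[190:290,280:390]
g=cv2.GaussianBlur(cv2.cvtColor(c,cv2.COLOR_BGR2GRAY),(3,3),0)
h=cv2.HoughCircles(g,cv2.HOUGH_GRADIENT,1,8,param1=60,param2=12,minRadius=12,maxRadius=45)
print(h+np.array([280,190,0]) if h is not None else None)
t=cv2.imread('pics/top0.png');g2=cv2.cvtColor(t[225:280,430:490],cv2.COLOR_BGR2GRAY)
h2=cv2.HoughCircles(cv2.resize(g2,None,fx=4,fy=4,interpolation=cv2.INTER_CUBIC),cv2.HOUGH_GRADIENT,1,20,param1=60,param2=15,minRadius=18,maxRadius=60)
print(h2/4+np.array([430,225,0]) if h2 is not None else None)
cv2.imwrite('pics/c4.png',np.hstack([cv2.resize(c,(440,400),interpolation=cv2.INTER_CUBIC),cv2.resize(t[230:280,435:480],(360,400),interpolation=cv2.INTER_CUBIC)]))
"
```

```text
[[[334.5        227.5         28.20000076]
  [335.5        250.5         17.        ]
  [342.5        229.5         36.90000153]
  [325.5        232.5         36.20000076]
  [327.5        222.5         21.10000038]
  [338.5        240.5         26.29999924]
  [346.5        236.5         28.79999924]
  [328.5        241.5         27.        ]
  [339.5        217.5         17.10000038]]]
[[[456.125 254.875  11.625]
  [463.375 253.875   6.125]]]
```

View pics/c4.png

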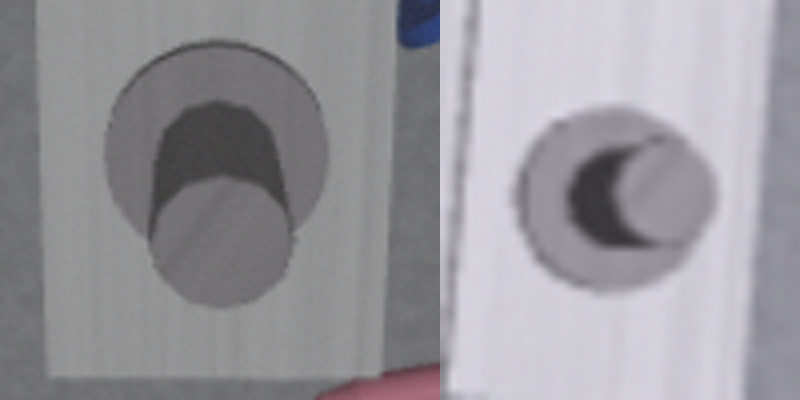

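Close crop: grip top at wrist (335.4,250.5) and flange at (334.4,227.5). In the top view they are at (463.4,253.9) and (456.1,254.9).

```bash
python3 -c "
from h import *
s=ctrl.sense()
for w,t,z in(((335.4,250.5),(463.4,253.9),181),((334.3,227.4),(456.1,254.9),131)):
  print(tri(ray('wrist',*w,s),ray('top',*t)),plane(ray('wrist',*w,s),z),plane(ray('top',*t),z))
go([457,-259,139],-97)
"
```

```text
(array([ 457.07674015, -259.18452517,  184.84473052]), [np.float64(0.06977425976092949), np.float64(0.06977425976094127)]) [ 455.72247539 -259.06137515  181.        ] [ 457.12887299 -260.22691986  181.        ]
(array([ 456.70189646, -259.34258065,  130.98848303]), [np.float64(0.16311885520374547), np.float64(0.16311885520369637)]) [ 456.59638322 -259.46763949  131.        ] [ 456.80165007 -259.20773499  131.        ]
t 7.28 at [ 458.3 -254.3  264.4] yaw -96.9 shift [125.4   4.8   0.8] turn [ 0.1 -0.  -0. ]
```

Call:
{"api": "carry_out", "payload": {"deltas": [[-1, 0, 5, 1, 0, 0, 0], [-1, 40, 5, 1, 0, 0, 0], [-1, 80, 5, 1, 0, 0, 0], [-1, 110, 5, 1, 0, 0, 0], [-1, 124, 5, 1, 0, 0, 0]]}}

```text
time_s: 7.9
eef_pos: [456.3, -258.5, 139.0]
ee_rot: [0.041, -0.705, 0.04, 0.706]
force: [-0.2, 0.3, -0.7]
grip_width: 1.002
```

Call:
{"api": "carry_out", "payload": {"deltas": [[1, 0, 0, 0, 0, 0, 0], [1, 0, 0, 0, 0, 0, 0], [1, 0, 0, 0, 0, 0, 0], [1, 0, 0, 0, 0, 0, 0], [1, 0, 0, 0, 0, 0, 0]], "newtons": 60}}

```text
time_s: 8.52
eef_pos: [456.8, -259.0, 141.2]
ee_rot: [-0.041, 0.706, -0.042, -0.705]
force: [-1.0, -1.2, 6.6]
grip_width: 0.268
```

Call:
{"api": "carry_out", "payload": {"deltas": [[1, 0, 0, 0, 0, 0, 0], [1, 0, 0, 0, 0, 0, 0], [1, -5, 0, 0, 0, 0, 0], [1, -15, 0, 0, 0, 0, 0], [1, -30, 0, 0, 0, 0, 0]]}}

```text
time_s: 9.15
eef_pos: [456.3, -258.5, 170.9]
ee_rot: [0.042, -0.706, 0.041, 0.706]
force: [0.0, 0.4, -3.5]
grip_width: 0.266
```

Call:
{"api": "carry_out", "payload": {"deltas": [[1, -35, 0, 0, 0, 0, 0], [1, -70, 0, 0, 0, 0, 0], [1, -105, 0, 0, 0, 0, 0], [1, -105, 0, 0, 0, 0, 0], [1, -105, 0, 0, 0, 0, 0]]}}

```text
time_s: 9.78
eef_pos: [456.1, -258.4, 274.4]
ee_rot: [0.042, -0.705, 0.041, 0.706]
force: [0.0, -0.3, -3.1]
grip_width: 0.264
```

```bash
python3 -c "
from h import *
go([500,-10,275],-90)
"
```

```text
t 9.78 at [ 456.1 -258.4  274.4] yaw -96.7 shift [  -0.3 -251.8  -14.6] turn [-6.7  0.1  0.1]
```

Call:
{"api": "carry_out", "payload": {"deltas": [[1, 0, -50, -3, -7, 0, 0], [1, 0, -100, -6, -7, 0, 0], [1, 0, -150, -9, -7, 0, 0], [1, 0, -200, -12, -7, 0, 0], [1, 0, -252, -15, -7, 0, 0]]}}

```text
time_s: 10.4
eef_pos: [500.4, -8.4, 274.0]
ee_rot: [-0.001, -0.706, -0.002, 0.708]
force: [0.2, -0.2, -2.5]
grip_width: 0.264
```

```bash
python3 -c "
from h import *
s=ctrl.sense()
a=viewer.capture('wrist')[:,:,::-1];cv2.imwrite('pics/w5.png',a)
b=cv2.imread('pics/top1.png')[160:215,290:350];b=cv2.imread('pics/top0.png')[160:215,290:350]
print(s['eef_pos'],s['ee_rot'],s['force'])
print(proj('wrist',[592,-10,136],s))
c=np.zeros((480,800,3),'uint8');c[:,:440]=a[:,100:540];c[:330,440:]=cv2.resize(b,(360,330),interpolation=cv2.INTER_CUBIC)
cv2.imwrite('pics/w5c.png',c)
"
```

```text
[500.37674742  -8.44737732 273.98030582] [-0.00149821 -0.70625208 -0.00193681  0.70795621] [ 0.17423168 -0.23868009 -2.46292159]
(np.float64(330.5386406029148), np.float64(105.79728489243416))
```

View pics/w5c.png

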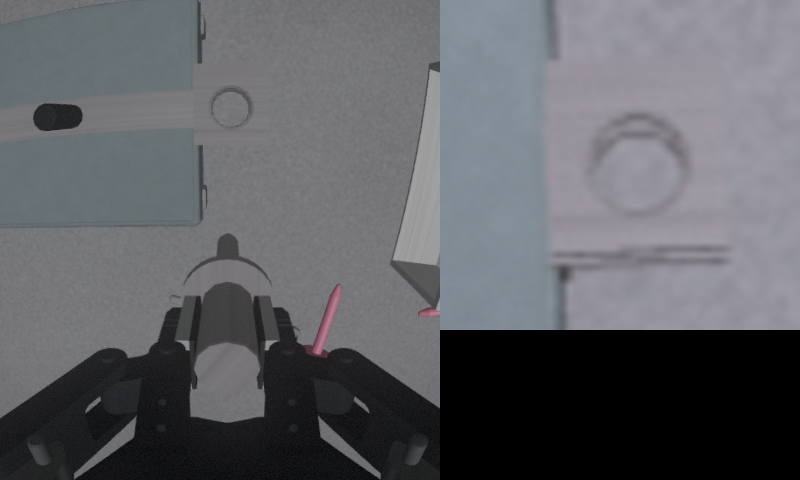

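Wrist view: bar at home, clevis hole at (331,107) with the eye's hole in line below it, predicted (330.5,106). The pin hangs straight in the grip. The top view shows the hole at (322.9,187.5).

```bash
python3 -c "
from h import *
s=ctrl.sense()
r1=ray('wrist',331,107,s);r2=ray('top',322.9,187.5)
print(tri(r1,r2),plane(r1,136),plane(r2,136))
r=ray('wrist',328,237,s);print('tip ray at tip z',plane(r,s['eef_pos'][2]-111),s['eef_pos'])
go([591.5,-10,274],-90)
"
```

```text
(array([592.11276016,  -7.90172918, 127.4716756 ]), [np.float64(3.5303822664749798), np.float64(3.5303822664749474)]) [591.40807658  -4.32496732 136.        ] [591.18061513 -11.45900976 136.        ]
tip ray at tip z [498.73078496  -3.00337736 163.06446092] [500.63345516  -3.20517633 274.06446092]
t 10.45 at [500.6  -3.2 274.1] yaw -89.5 shift [ -0.1   7.6 -90.8] turn [0.5 0.1 0.2]
```

The arm was still moving in that reading. Settling, then one more look.

Call:
{"api": "carry_out", "payload": {"deltas": [[1, 0, 0, 0, 0, 0, 0], [1, 0, 0, 0, 0, 0, 0], [1, 0, 0, 0, 0, 0, 0], [1, 0, 0, 0, 0, 0, 0], [1, 0, 0, 0, 0, 0, 0]]}}

```text
time_s: 11.08
eef_pos: [500.7, -10.5, 275.3]
ee_rot: [-0.002, -0.707, -0.002, 0.707]
force: [-0.4, -0.2, -2.6]
grip_width: 0.263
```

```bash
python3 -c "
from h import *
s=ctrl.sense()
a=viewer.capture('wrist');cv2.imwrite('pics/w6.png',a[:,:,::-1])
g=cv2.GaussianBlur(cv2.cvtColor(a,cv2.COLOR_RGB2GRAY),(3,3),0)[70:150,280:390]
h=cv2.HoughCircles(g,cv2.HOUGH_GRADIENT,1,8,param1=50,param2=12,minRadius=15,maxRadius=26)
h=h[0]+[280,70,0];print(h)
for u,v,_ in h[:4]: print(plane(ray('wrist',u,v,s),136),tri(ray('wrist',u,v,s),ray('top',322.9,187.5)))
go([591.5,-10,274],-90)
"
```

```text
[[327.5        109.5         16.60000038]
 [329.5        101.5         15.39999962]]
[589.92241347  -9.93516834 136.        ] (array([589.7031331 , -10.71161937, 145.03675655]), [np.float64(0.8028336167868557), np.float64(0.802833616786841)])
[596.02810043 -11.39267879 136.        ] (array([598.3396714 , -11.46976721,  90.75367487]), [np.float64(0.2813672249750704), np.float64(0.2813672249750654)])
t 11.12 at [500.8 -10.4 275.3] yaw -89.7 shift [  1.3   0.1 -90.7] turn [ 0.3 -0.  -0. ]
```

Hole at about (591.5, -10.5, 136): the wrist's x, the top view's y and the earlier estimates agree within 2 mm, and the fit allows 8 mm. Moving above it.

Call:
{"api": "carry_out", "payload": {"deltas": [[1, 0, 0, -30, 0, 0, 0], [1, 0, 0, -60, 0, 0, 0], [1, 0, 0, -91, 0, 0, 0], [1, 0, 0, -91, 0, 0, 0], [1, 0, 0, -91, 0, 0, 0]]}}

```text
time_s: 11.75
eef_pos: [591.3, -9.6, 275.2]
ee_rot: [-0.002, -0.707, -0.002, 0.707]
force: [-1.0, -0.3, -2.6]
grip_width: 0.263
```

Call:
{"api": "carry_out", "payload": {"deltas": [[1, 5, 0, 0, 0, 0, 0], [1, 10, 0, 0, 0, 0, 0], [1, 15, 0, 0, 0, 0, 0], [1, 20, 0, 0, 0, 0, 0], [1, 20, 0, 0, 0, 0, 0]]}}

```text
time_s: 12.38
eef_pos: [591.6, -9.6, 254.8]
ee_rot: [-0.002, -0.707, -0.002, 0.707]
force: [-0.5, 0.6, -2.1]
grip_width: 0.266
```

```bash
python3 -c "
from h import *
go([591.5,-10.5,152],-90)
cols=[]
a=viewer.capture('scene')[:,:,::-1];b=viewer.capture('wrist')[:,:,::-1]
cv2.imwrite('pics/w7.png',np.hstack([cv2.resize(a[210:330,230:350],(400,400),interpolation=cv2.INTER_CUBIC),cv2.resize(b[180:380,220:420],(400,400),interpolation=cv2.INTER_CUBIC)]))
"
```

```text
t 12.38 at [591.6  -9.6 254.8] yaw -89.7 shift [102.8   0.9   0. ] turn [0.3 0.1 0. ]
```

View pics/w7.png

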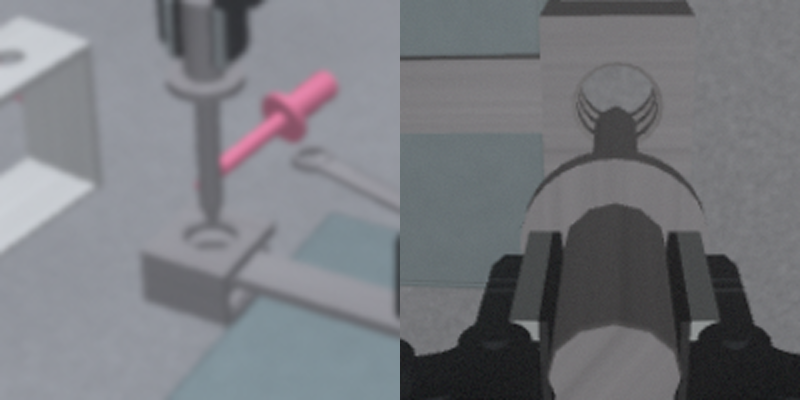

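The pin tip is directly over the hole in both views (hole at crop (210,235) left, (617,105) right), and it hangs upright. Descending.

Call:
{"api": "carry_out", "payload": {"deltas": [[1, 8, 1, 0, 0, 0, 0], [1, 16, 1, 0, 0, 0, 0], [1, 24, 1, 0, 0, 0, 0], [1, 32, 1, 0, 0, 0, 0], [1, 40, 1, 0, 0, 0, 0]]}}

```text
time_s: 13.1
eef_pos: [591.8, -10.6, 214.7]
ee_rot: [-0.002, -0.707, -0.002, 0.707]
force: [0.7, -0.2, -2.6]
grip_width: 0.267
```

Call:
{"api": "carry_out", "payload": {"deltas": [[1, 10, 0, 0, 0, 0, 0], [1, 20, 0, 0, 0, 0, 0], [1, 30, 0, 0, 0, 0, 0], [1, 40, 0, 0, 0, 0, 0], [1, 50, 0, 0, 0, 0, 0]]}}

```text
time_s: 13.72
eef_pos: [591.8, -10.7, 164.6]
ee_rot: [-0.002, -0.707, -0.002, 0.707]
force: [-0.1, -1.1, -2.1]
grip_width: 0.269
```

Call:
{"api": "carry_out", "payload": {"deltas": [[1, 2, 0, 0, 0, 0, 0], [1, 4, 0, 0, 0, 0, 0], [1, 6, 0, 0, 0, 0, 0], [1, 8, 0, 0, 0, 0, 0], [1, 8, 0, 0, 0, 0, 0]]}}

```text
time_s: 14.35
eef_pos: [591.7, -10.6, 157.2]
ee_rot: [-0.002, -0.707, -0.002, 0.707]
force: [-0.2, 0.2, -3.1]
grip_width: 0.268
```

Call:
{"api": "carry_out", "payload": {"deltas": [[1, 1, 0, 0, 0, 0, 0], [1, 2, 0, 0, 0, 0, 0], [1, 3, 0, 0, 0, 0, 0], [1, 4, 0, 0, 0, 0, 0], [1, 4, 0, 0, 0, 0, 0]]}}

```text
time_s: 14.98
eef_pos: [591.8, -10.6, 153.2]
ee_rot: [-0.002, -0.707, -0.002, 0.707]
force: [-0.0, -1.0, -2.6]
grip_width: 0.264
```

Call:
{"api": "carry_out", "payload": {"deltas": [[1, 1, 0, 0, 0, 0, 0], [1, 1, 0, 0, 0, 0, 0], [1, 2, 0, 0, 0, 0, 0], [1, 2, 0, 0, 0, 0, 0], [1, 2, 0, 0, 0, 0, 0]]}}

```text
time_s: 15.6
eef_pos: [591.9, -10.7, 152.3]
ee_rot: [0.002, 0.707, 0.002, -0.707]
force: [-3.2, 0.4, 5.0]
grip_width: 0.265
```

Seated: contact at z 152, as expected. Releasing and rising.

Call:
{"api": "carry_out", "payload": {"deltas": [[-1, 0, 0, 0, 0, 0, 0], [-1, 0, 0, 0, 0, 0, 0], [-1, 0, 0, 0, 0, 0, 0], [-1, 0, 0, 0, 0, 0, 0], [-1, 0, 0, 0, 0, 0, 0]]}}

```text
time_s: 16.23
eef_pos: [591.8, -10.7, 151.3]
ee_rot: [-0.002, -0.707, -0.002, 0.707]
force: [-0.4, 0.4, -0.4]
grip_width: 0.999
```

Call:
{"api": "carry_out", "payload": {"deltas": [[-1, -20, 0, 0, 0, 0, 0], [-1, -50, 0, 0, 0, 0, 0], [-1, -100, 0, 0, 0, 0, 0], [-1, -100, 0, 0, 0, 0, 0], [-1, -100, 0, 0, 0, 0, 0]]}}

```text
time_s: 16.85
eef_pos: [591.5, -10.6, 250.5]
ee_rot: [-0.002, -0.707, -0.002, 0.707]
force: [0.5, -0.8, 0.2]
grip_width: 1.001
```

```bash
python3 -c "
from h import *
s=ctrl.sense();print(s['time_s'],s['eef_pos'],s['force'])
print(proj('wrist',[591.5,-10.5,192],s),proj('wrist',[591.5,-10.5,142],s))
a=viewer.capture('scene')[:,:,::-1];b=viewer.capture('wrist')[:,:,::-1]
cv2.imwrite('pics/w8.png',np.hstack([cv2.resize(a[210:330,230:350],(400,400),interpolation=cv2.INTER_CUBIC),cv2.resize(b[0:400,120:520],(400,400))]))
"
```

```text
16.85 [591.525314   -10.6019471  250.52193902] [ 0.47949486 -0.77906152  0.21240464]
(np.float64(327.892276649711), np.float64(261.8244450877677)) (np.float64(327.64072519527565), np.float64(235.71083867545602))
```

View pics/w8.png

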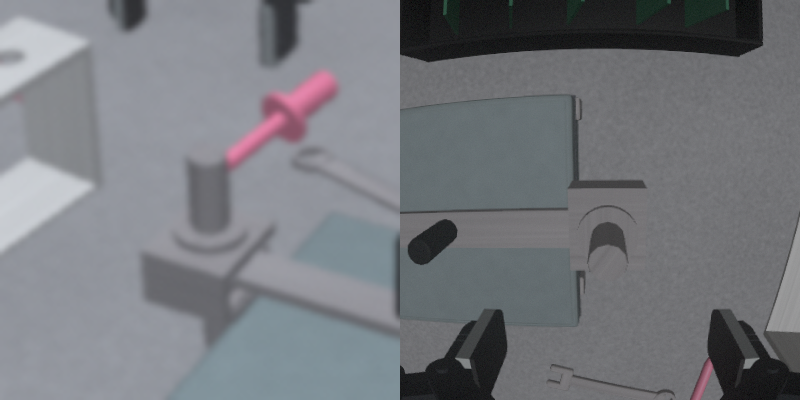

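The pin stands upright with its flange flat on the clevis. Its grip top is at wrist (328,262), predicted (328,262). The bar is home and the gripper is clear.

```bash
python3 -c "
from rig import order
print(order.finish_job())"
```

```text
the job is handed in; nothing more can be done
None
```

The chest is locked and I handed the job in at about 17 s of the 54 s allowed; the interface reports no verdict.

I swung the bar home by its post until it stopped, at 11.5 N of contact. I then took the steel pin with the straight cylindrical grip from the stand and lowered it through the clevis and eye. Its flange met the clevis at the expected height, and I let go.

- **Final checks:** The last pictures show the pin upright with its flange flat on the clevis. Its grip top was within about a pixel of the predicted spot. The bar is home, and the gripper is open about 100 mm above where it let go, with no contact force.
- **Disagreements:**
  - One clevis sighting was about 7 mm off in y because the arm was still settling. I repeated it; the repeat's y and the earlier estimates agreed within about 2 mm, with x taken from the earlier picture because the circle fit on the repeat was poor. The fit allows 8 mm.
  - The hole's height was only roughly measured: 129 mm on the first sighting, 127 and 145 mm later, against the 136 mm given. Contact when the pin seated agreed with 136 mm.
- **Decoy pins:** The blue and pink pins, upright in the first pictures, were lying on the table later. They probably toppled on their own, as I felt no contact and passed well above them. None fell off the table.

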